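Brush cracker pieces from under the shelf into the crumb tray

TASK

Five broken cracker pieces lie on the chopping board, under the low shelf. Take the scrubbing brush, reach in under the shelf with it and, pressing its bristles lightly on the board, wipe from the board's edge opposite the metal tray across to the tray, so that all the pieces drop into the tray; do not pick or press the pieces with the fingers, do not press hard, do not bump the shelf, and leave the fork and the salt shaker where they are. Then lay the brush back down on the worktop on its bristles.

Things in the scene. Friction and masses are not known exactly. Their poses are not given: they have to be found in the camera images.
- brush: loose wooden scrubbing brush, 0.09 kg. Origin: centre of its underside (bristle face); z up, long axis y. Rigid bristle block 44 x 120 mm (x, y), z 0 to 20; wooden back 56 x 140 mm, z 20 to 42, to be gripped across the 56 mm. Starts on its bristles on the open worktop to the left of the board, long axis pointing roughly away from the base (within 0.6 rad).
- board: brown wooden chopping board, immovable, its long side pointing away from the robot: 230 mm along its own y, 150 mm along its own x (its x points to the robot's left), 21 mm thick. Origin: centre of the underside, on the worktop, 75 mm nearer the robot than the shelf's origin. The pieces lie flat on its top.
- riser: white shelf on a steel stand, immovable. Origin on the worktop under the middle of its deck; x points away from the robot. Deck 160 x 220 mm (x, y), so front edge at x -80, z 250 to 264. Open in front and at both sides; two 14 mm posts at x 90, y +-90; foot plate x 75 to 175. Jars to z 370 stand on it. Pieces lie at x -54 to 26, y -34 to 34 mm in this frame.
- tray: shallow open aluminium tray, immovable, 180 x 100 x 14 mm (x, y, z), walls 4 mm. Origin: centre of its underside, on the worktop; axes as the shelf's. It stands close (5 mm) beside the left or the right long edge of the board: its centre at x -20, y +-130 mm in the shelf's frame.
- piece_1: pale cracker piece, loose, flat, about 16 x 18 x 7 mm, 12 g. Origin: centre of its underside.
- piece_2: pale cracker piece, loose, flat, about 17 x 17 x 7 mm, 12 g. Origin: centre of its underside.
- piece_3: pale cracker piece, loose, flat, about 18 x 15 x 7 mm, 12 g. Origin: centre of its underside.
- piece_4: pale cracker piece, loose, flat, about 15 x 19 x 7 mm, 12 g. Origin: centre of its underside.
- piece_5: pale cracker piece, loose, flat, about 16 x 16 x 7 mm, 12 g. Origin: centre of its underside.
- fork: table fork, loose, 193 x 26 x 15 mm, long axis x, lying beside the board on the side that has no tray, at x -20, y -+130 mm in the shelf's frame. Origin: centre of its underside. Bystander.
- shaker: salt shaker, 44 mm across, 90 mm tall, loose, standing to the right of the board. Origin: centre of its underside. Bystander.

How it is judged:
By the outcome, as a careful person would: the job done as asked, in the order asked, and still so for the second after the job is handed in, with the robot touching nothing.
It also fails if it takes over 56 s, if anything falls off the work surface, if the arm or the gripper's body presses on something with over 40 N, if the wrist force passes 120 N, or if a joint passes its speed limit or range.

ROBOT

A 7-joint arm with a two-finger parallel gripper is mounted at the origin on a cart in front of the work surface, level with it; the furniture and walls round the work are solid. World frame = base frame: x ahead of the robot, y to its left, z up, the work surface at z = 0. Lengths are in m, angles in rad, forces in N, time in s.
With the tool pointing down it reaches from about 0.425 to 0.95 m from the base axis. Payload 4.7 kg.
Tool frame: the origin (TCP) lies between the finger pads; the fingertips stand 14 mm ahead of it and the grasp point (between the pads) lies 5 mm behind it; z points along the fingers, y is the line along which they close (so a half turn about z gives the same grasp; the last joint's range is limited). The gripper opens to 87 mm and grips with 3 to 60 N. Pads are 19 mm wide; open, the fingers measure 117 mm over their backs; the gripper's body (75 mm by 190 mm) begins 51 mm behind the grasp point.
Start: joints at [1.32, 0.469, -0.049, 1.532, 0.024, 1.141, -0.082], TCP at [0.149, -0.658, 0.237] pointing down, gripper open.
Joint ranges: [-2.59, 2.59], [-0.33, 1.99], [-1.39, 1.29], [0.1, 2.45], [-1.04, 4.18], [0.21, 1.99], [-2.66, 2.66]. Speed limits (rad/s): [2.57, 2.57, 3.14, 3.14, 3.14, 3.14, 3.14].

INTERFACE

Orientations are given as [roll, pitch, yaw] about the fixed x, y, z axes, in that order (R = Rz(yaw) Ry(pitch) Rx(roll)).
In Python, from bench import arm gives the robot as it stands.
- The arm moves only by the shell command python3 -m jog 'ROWS' [FORCE]. ROWS is JSON, a list of rows, each a list of 7 numbers: the turn, a rotation vector about the world's x, y, z each as a share of 6 degrees, from -1 to 1, then the shift along the world's x, y, z each as a share of 0.05 m, from -1 to 1, then the opening, from 0 (shut) to 1 (fully open). A call has 1 to 5 rows; each row shifts and turns the commanded pose from where the row before left it; what a row does not reach is not made up. A row lasts 1/10 s, in which the tool goes at most 50 mm and 8.59 degrees, less where a joint would pass 70% of its speed; a pose out of reach is approached as far as the arm can. A call with a number of a shift or a turn outside -1 to 1 is refused whole. A call with a gripper value outside its range is refused whole. The fingers move at their own pace and stop on an object; FORCE is the grip in N (left out, the last holds). Time passes only in rows, so rows that do not move let the fingers close. It gives the time, the measured TCP pose, the force, the opening and the grip force at its end, in the units of the state.
- arm.get_state(): the state, without advancing time (a new reading comes with each control period).
- arm.capture(name): name is "scene" or "top"; returns the picture (400x640x3 uint8, red, green, blue); there is no depth.
- arm.get_calibration(name): a dict with "fov_y" (degrees; the focal length in pixels is half the picture's height over the tangent of half this angle, whatever the lens; pixels are square), "cx", "cy" (the principal point, pixels), "extrinsics" (4x4, takes a point from camera to world coordinates). Camera axes: x right, y up, looking along -z (the intrinsics and any distortion apply to the point x, -y, -z); pixel columns grow to the right and rows downward; lengths in m; the calibration is good to about 2 mm. A picture is of the moment at which its call begins. get_calibration takes no time and is no camera call.
- arm.close_job(): hands the job in; it is judged then, once.
Trained networks look in the newest picture that a camera, given by its name, has taken for a name from the list of things; names that differ only in an ending like _2 or _b are one class to them, and where a whole thing is asked for, a point or a joint stands for the part that bears it (a point fixed in the world has none). Each returns a list of dicts, best first, with "confidence" (0 to 1); they miss things now and then, are a little off and sometimes report something else, mostly with a low value. They report only what shows in the picture. A call takes as long as a camera call.
- arm.silhouettes(camera, label): "mask" (400x640 bool, what is visible of it) and "xy" ([column, row] in pixels, amid what is visible of it).
The state is a dict: "t": time; "q": joint angles; "dq": joint speeds; "joint_efforts": joint torques, N m; "tcp_pos": TCP position; "tcp_rot": TCP orientation; "contact_force": force on the tool from outside, world axes, zero at the start; "wrist_torque": the same for the moment, N m; "grip_width": finger opening in m; "grasp_force": force on a finger pad.
Only numpy, scipy, OpenCV 4.12 (cv2) and the standard library are available. Lean on these libraries where they do the work, as an engineer would, in place of code of your own. Each camera call takes 0.05 s, during which the arm holds its last target. There are 200 camera calls.

## Working session

There is one attempt and no reset: what is moved stays moved. The work goes in short steps, Python scripts to look and compute and a shell command to move; the robot and the scene stay as the last step left them, time stands still between calls to the robot, and variables do not carry over. Pictures are saved under pics/ and viewed, at most 10 in all, crops included, and the job is handed in when it is done.

```bash
mkdir -p pics; ls
python3 - <<'E'
from bench import arm
import cv2,numpy as np
print(arm.get_state())
for n in("scene","top"):
    im=arm.capture(n);cv2.imwrite(f"pics/{n}0.png",im[:,:,::-1])
    c=arm.get_calibration(n);print(n,c)
    for l in("brush","board","riser","tray","piece","piece_1","fork","shaker"):
        try:print(l,[(round(d["confidence"],2),np.round(d["xy"]).tolist(),int(d["mask"].sum())) for d in arm.silhouettes(n,l)])
        except Exception as e:print(l,e)
E
```

```text
pics
{'t': 0.0, 'q': array([ 1.32008856,  0.46944394, -0.04858149,  1.53369991,  0.02410151,
        1.14103018, -0.08227551]), 'dq': array([-0.00080624,  0.00071946,  0.00114125,  0.00099501, -0.00107966,
       -0.00140332,  0.00088317]), 'joint_efforts': array([-2.73195310e-04, -5.07974875e+01, -8.07118881e-02, -2.36156237e+01,
       -6.11653319e-02,  3.78447119e-02,  1.77331999e-04]), 'tcp_pos': array([ 0.14836793, -0.65789044,  0.23549517]), 'tcp_rot': array([-3.13959867e+00,  8.25761325e-05,  2.21852724e-01]), 'contact_force': array([-0.61150461, -0.81669918, -0.02429211]), 'wrist_torque': array([-0.03685905, -0.01722815, -0.01980971]), 'grasp_force': 0.0, 'grip_width': 0.08730719366895638}
scene {'fov_y': 51.10372594377266, 'cx': 319.3206390882303, 'cy': 197.3899534762254, 'extrinsics': array([[-0.50313928,  0.61486946, -0.60727787, -0.18636086],
       [-0.86420426, -0.35686821,  0.35467742,  0.51858323],
       [ 0.00136214,  0.70326426,  0.71092723,  0.91911712],
       [ 0.        ,  0.        ,  0.        ,  1.        ]])}
brush [(0.71, [252.0, 264.0], 1008)]
board [(0.8
[... 266 characters left out ...]
762510827, 'extrinsics': array([[ 0.2045668 ,  0.8878113 , -0.41224207,  0.19663784],
       [-0.97885137,  0.18620839, -0.08471376,  0.00353616],
       [ 0.0015531 ,  0.42085334,  0.90712736,  0.87335967],
       [ 0.        ,  0.        ,  0.        ,  1.        ]])}
brush [(0.9, [202.0, 227.0], 1221)]
board [(0.97, [326.0, 210.0], 4517)]
riser [(0.83, [332.0, 121.0], 8402)]
tray [(0.57, [378.0, 206.0], 2318)]
piece [(0.45, [324.0, 184.0], 38), (0.42, [341.0, 177.0], 41), (0.41, [338.0, 197.0], 38)]
piece_1 [(0.45, [324.0, 184.0], 38), (0.42, [341.0, 177.0], 41), (0.41, [338.0, 197.0], 38)]
fork [(0.65, [282.0, 186.0], 234), (0.26, [337.0, 196.0], 33)]
shaker [(0.59, [435.0, 251.0], 369)]
```

Run:
```python
import cv2,numpy as np
a=cv2.imread("pics/scene0.png")[60:340,150:480];b=cv2.imread("pics/top0.png")[60:340,150:480]
v=np.vstack([cv2.resize(x,None,fx=2.4,fy=2.4,interpolation=cv2.INTER_CUBIC)[:, :] for x in(b,)])
cv2.imwrite("pics/top0z.png",cv2.resize(b,(707,600),interpolation=cv2.INTER_CUBIC));cv2.imwrite("pics/scene0z.png",cv2.resize(a,(707,600),interpolation=cv2.INTER_CUBIC))
```

```text
(no output)
```

View pics/top0z.png

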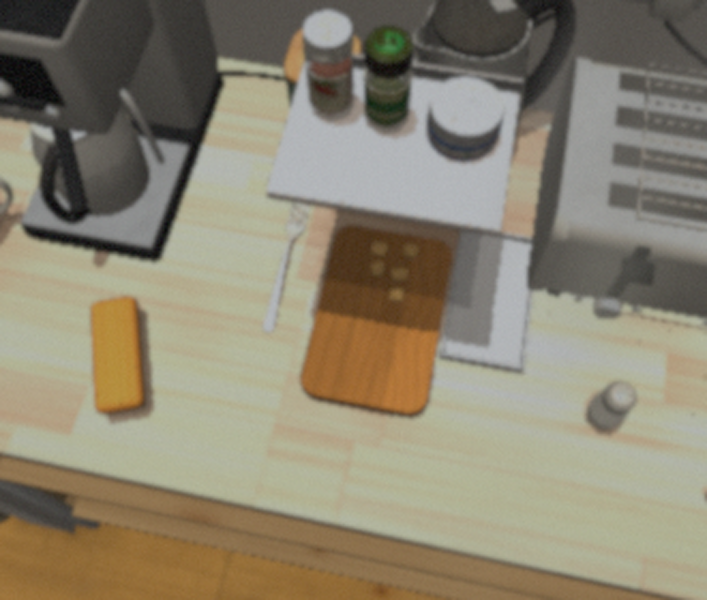

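View pics/scene0z.png

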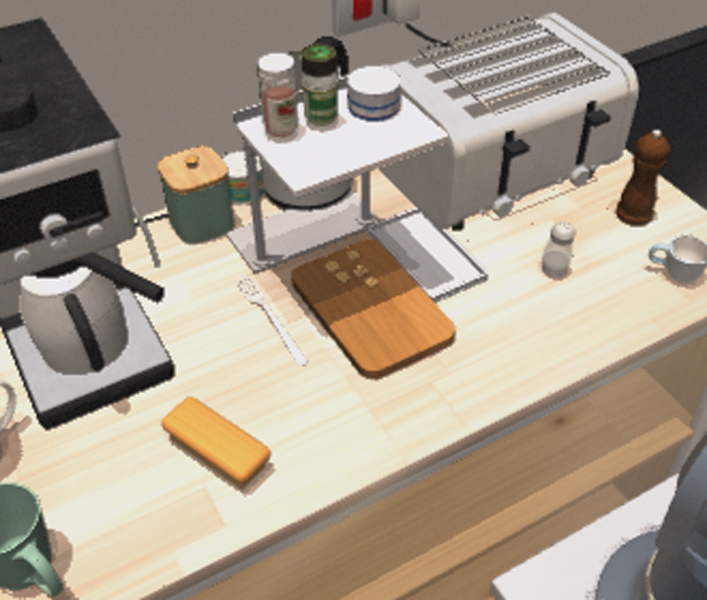

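The top view shows the brush at about zoomed (118,355), the fork left of the board, the tray on its right, and pieces at (375–410, 245–295). The toaster stands right beside the tray. In the scene view everything is consistent with this. Next I fit the poses to both silhouettes.

```bash
cat > h.py <<'E'
from bench import arm
import cv2,numpy as np
from scipy.optimize import minimize
C={n:arm.get_calibration(n) for n in("scene","top")}
def proj(n,P):
    c=C[n];E=np.array(c["extrinsics"]);p=(np.atleast_2d(P)-E[:3,3])@E[:3,:3];f=200/np.tan(np.radians(c["fov_y"])/2)
    return np.c_[c["cx"]+f*p[:,0]/-p[:,2],c["cy"]-f*p[:,1]/-p[:,2]]
def onplane(n,uv,z):
    c=C[n];E=np.array(c["extrinsics"]);f=200/np.tan(np.radians(c["fov_y"])/2);uv=np.atleast_2d(uv)
    d=np.c_[(uv[:,0]-c["cx"])/f,-(uv[:,1]-c["cy"])/f,-np.ones(len(uv))]@E[:3,:3].T
    return E[:3,3]+d*((z-E[2,3])/d[:,2])[:,None]
def box(lo,hi): return np.array([[x,y,z] for x in(lo[0],hi[0]) for y in(lo[1],hi[1]) for z in(lo[2],hi[2])])
def tf(p,P):
    c,s=np.cos(p[2]),np.sin(p[2]);R=np.array([[c,-s,0],[s,c,0],[0,0,1]])
    return P@R.T+[p[0],p[1],p[3] if len(p)>3 else 0]
def sil(n,P):
    m=np.zeros((400,640),np.uint8)
    h=cv2.convexHull((proj(n,P)*16).astype(np.float32)).round().astype(np.int32);cv2.fillConvexPoly(m,h,1,shift=4);return m
def mask(n,l):
    r=arm.silhouettes(n,l);return r[0]["mask"].astype(np.uint8) if r else None
E
python3 - <<'E'
from h import *
M={}
for n in C:
    arm.capture(n)
    for l in("brush","board","riser","tray","fork"):M[n,l]=mask(n,l)
B=np.vstack([box((-.022,-.06,0),(.022,.06,.02)),box((-.028,-.07,.02),(.028,.07,.042))])
def fit(cost,x0,st):
    S=np.vstack([x0]+[np.array(x0)+np.eye(len(x0))[i]*st[i] for i in range(len(x0))])
    r=minimize(cost,x0,method="Nelder-Mead",options=dict(initial_simplex=S,xatol=1e-4,fatol=.5,maxiter=400));return r.x,r.fun
for cams in(["scene","top"],["scene"],["top"]):
    x0=onplane("top",[[202,227]],.04)[0];k=4 if len(cams)>1 else 3
    g=lambda p:sum((sil(n,tf(p,B))!=M[n,"brush"]).sum() for n in cams)
    print("brush",cams,fit(g,[x0[0],x0[1],0,0][:k],[.02,.02,.2,.02][:k]))
bd=box((-.19,-.075,0),(.04,.075,.021));tr=box((-.11,-.18,0),(.07,-.08,.014));dk=box((-.08,-.11,.25),(.08,.11,.264))
def g(p,cams):
    t=0
    for n in cams:
        ig=cv2.dilate(M[n,"riser"],np.ones((5,5)))
        D=sil(n,tf(p,dk))
        for l,b in(("board",bd),("tray",tr)):
            i=ig|(M[n,"tray" if l=="board" else "board"])
            t+=(((sil(n,tf(p,b))!=M[n,l])&(i==0))).sum()
        t+=((D==1)&(M[n,"riser"]==0)).sum()
    return t
for cams in(["scene","top"],["scene"],["top"]):
    x0=onplane("top",[[326,210]],.02)[0]
    p,f=fit(lambda p:g(p,cams),[x0[0]+.05,x0[1],0],[.04,.03,.2]);print("riser",cams,p,f)
    for n in cams:print(np.round(proj(n,tf(p,np.array([[-.08,.11,.264],[-.08,-.11,.264]])))).tolist())
from h import onplane
for z,uv in((.024,[[324,184],[341,177],[338,197]]),):print(onplane("top",uv,z))
P=(np.array([[379,248],[411,250],[377,268],[399,273],[396,294]])/2.142+[150,60]);print("pieces",onplane("top",P,.025))
print("toaster lower left front", onplane("top",np.array([[540,295]])/2.142+[150,60],0.0),onplane("scene",np.array([[458,228]])/2.142+[150,60],.0), onplane("top",np.array([[610,305]])/2.142+[150,60],0.0))
E
```

```text
brush ['scene', 'top'] (array([ 0.45595709,  0.35342014, -1.220561  , -0.00856043]), np.float64(411.0))
brush ['scene'] (array([ 0.45158747,  0.35379457, -1.25253702]), np.float64(172.0))
brush ['top'] (array([ 0.45573547,  0.35315692, -1.09835732]), np.float64(243.0))Traceback (most recent call last):
  File "<stdin>", line 27, in <module>
  File "<stdin>", line 9, in fit
    res = _minimize_neldermead(fun, x0, args, callback, bounds=bounds,
                               **options)
    fsim[k] = func(sim[k])
              ~~~~^^^^^^^^
    fx = function(np.copy(x), *(wrapper_args + args))
  File "<stdin>", line 27, in <lambda>
  File "<stdin>", line 21, in g
TypeError: unsupported operand type(s) for |: 'int' and 'NoneType'
```

```bash
cat > m.py <<'E'
from h import *
M={}
def get(n,l):
    for k in range(6):
        m=mask(n,l)
        if m is not None:return m
        arm.capture(n)
    print("none",n,l);return np.zeros((400,640),np.uint8)
for n in C:
    arm.capture(n)
    for l in("brush","board","riser","tray"):M[n,l]=get(n,l)
B=np.vstack([box((-.022,-.06,0),(.022,.06,.02)),box((-.028,-.07,.02),(.028,.07,.042))])
def fit(cost,x0,st):
    S=np.vstack([x0]+[np.array(x0)+np.eye(len(x0))[i]*st[i] for i in range(len(x0))])
    r=minimize(cost,x0,method="Nelder-Mead",options=dict(initial_simplex=S,xatol=1e-4,fatol=.5,maxiter=400));return np.round(r.x,4),r.fun
E
python3 - <<'E'
from m import *
for cams in(["scene","top"],["scene"],["top"]):
    k=4 if len(cams)>1 else 3
    g=lambda p:sum((sil(n,tf(p,B))!=M[n,"brush"]).sum() for n in cams)
    print("brush",cams,fit(g,[.46,.353,-1.6,0][:k],[.02,.02,.2,.02][:k]), [fit(g,[.46,.353,y,0][:k],[.01,.01,.1,.01][:k]) [1] for y in (-2,-1.8,-1.4)])
for n in C:
    pts=np.argwhere(M[n,"brush"])[:,::-1].astype(float);w=onplane(n,pts,.04)[:,:2]
    print(n,cv2.minAreaRect(w.astype(np.float32)*1000))
bd=box((-.19,-.075,0),(.04,.075,.021));tr=box((-.11,-.18,0),(.07,-.08,.014));dk=box((-.08,-.11,.25),(.08,.11,.264))
def g(p,cams):
    t=0
    for n in cams:
        ig=cv2.dilate(M[n,"riser"],np.ones((5,5)))
        D=sil(n,tf(p,dk))
        for l,b in(("board",bd),("tray",tr)):
            i=ig|(M[n,"tray" if l=="board" else "board"])
            t+=(((sil(n,tf(p,b))!=M[n,l])&(i==0))).sum()
        t+=((D==1)&(M[n,"riser"]==0)).sum()
    return t
for cams in(["scene","top"],["scene"],["top"]):
    x0=onplane("top",[[326,210]],.02)[0]
    p,f=fit(lambda p:g(p,cams),[x0[0]+.05,x0[1],0],[.04,.03,.2]);print("riser",cams,p,f)
    for n in cams:print(np.round(proj(n,tf(p,np.array([[-.08,.11,.264],[-.08,-.11,.264]])))).tolist())
P=(np.array([[379,248],[411,250],[377,268],[399,273],[396,294]])/2.142+[150,60]);print("pieces",onplane("top",P,.025))
print("toaster", onplane("top",np.array([[540,295]])/2.142+[150,60],0.0),onplane("scene",np.array([[458,228]])/2.142+[150,60],.0), onplane("top",np.array([[610,305]])/2.142+[150,60],0.0))
E
```

```text
brush ['scene', 'top'] (array([ 0.4558,  0.3541, -1.1903, -0.0069]), np.float64(408.0)) [np.float64(436.0), np.float64(451.0), np.float64(424.0)]
brush ['scene'] (array([ 0.4546,  0.3544, -1.2284]), np.float64(214.0)) [np.float64(204.0), np.float64(200.0), np.float64(214.0)]
brush ['top'] (array([ 0.4496,  0.3517, -1.1844]), np.float64(235.0)) [np.float64(221.0), np.float64(219.0), np.float64(222.0)]
scene ((444.4956359863281, 355.3513488769531), (143.27603149414062, 62.34523010253906), 22.671140670776367)
top ((449.7741394042969, 349.70294189453125), (143.08946228027344, 58.5802116394043), 22.050954818725586)
riser ['scene', 'top'] [0.6456 0.0669 0.0054] 1134.0
[[286.0, 148.0], [359.0, 122.0]]
[[274.0, 147.0], [384.0, 167.0]]
riser ['scene'] [0.6453 0.0652 0.0057] 329.0
[[287.0, 148.0], [360.0, 122.0]]
riser ['top'] [0.645  0.0676 0.0126] 773.0
[[273.0, 148.0], [384.0, 167.0]]
pieces [[0.65264379 0.0825859  0.025     ]
 [0.65803281 0.043181   0.025     ]
 [0.62480928 0.07945663 0.025     ]
 [0.62360661 0.05175448 0.025     ]
 [0.59497662 0.04997156 0.025     ]]
toaster [[ 0.64210778 -0.1240891   0.        ]] [[ 6.49724775e-01 -1.41365323e-01  1.11022302e-16]] [[ 0.64624763 -0.21031469  0.        ]]
```

```bash
R='[0,0,0.15,0.6,0.62,0.2,1]'; 
python3 -m jog '[[0,0,0.15,0.6,0.62,0.2,1],[0,0,0.15,0.6,0.62,0.2,1],[0,0,0.15,0.6,0.62,0.2,1],[0,0,0.15,0.6,0.62,0.2,1],[0,0,0.15,0.6,0.62,0.2,1]]'
python3 -m jog '[[0,0,0.15,0.6,0.62,0.2,1],[0,0,0.15,0.6,0.62,0.2,1],[0,0,0.15,0.6,0.62,0.2,1],[0,0,0.15,0.6,0.62,0.2,1],[0,0,0.15,0.6,0.62,0.2,1]]'
```

```text
t: 2.5
tcp_pos: [0.2996, -0.5021, 0.2872]
tcp_rot: [3.141, -0.0, 0.301]
contact_force: [0.7, -0.5, 0.6]
grip_width: 0.0871
grasp_force: 0.0
t: 3.0
tcp_pos: [0.4495, -0.3471, 0.3373]
tcp_rot: [3.141, -0.0, 0.379]
contact_force: [1.0, 0.5, -1.3]
grip_width: 0.0872
grasp_force: 0.0
```

Now across, then tilt while moving on to the brush.

```bash
python3 -m jog '[[0,0,0,0,0.9,0,1],[0,0,0,0,0.9,0,1],[0,0,0,0,0.9,0,1],[0,0,0,0,0.9,0,1],[0,0,0,0,0.9,0,1]]' | grep tcp
python3 -m jog '[[0,0,0,0,0.9,0,1],[0,0,0,0,0.9,0,1],[0,0,0,0,0.9,0,1],[0.3,-0.76,0,-0.05,0.8,0,1],[0.3,-0.76,0,-0.05,0.8,0,1]]'|grep tcp
python3 -m jog '[[0.3,-0.76,0,-0.05,0.8,-0.2,1],[0.3,-0.76,0,-0.05,0.8,-0.2,1],[0.3,-0.76,0,-0.05,0.8,-0.2,1],[0.3,-0.76,0,-0.05,0.8,-0.2,1],[0.3,-0.76,0,-0.05,0.8,-0.2,1]]'
python3 - <<'E'
from bench import arm
print(arm.get_state()['q'])
E
```

```text
tcp_pos: [0.4482, -0.1216, 0.3368]
tcp_rot: [3.141, -0.0, 0.379]
tcp_pos: [0.4437, 0.0939, 0.3369]
tcp_rot: [3.142, -0.175, 0.38]
t: 4.5
tcp_pos: [0.4313, 0.2762, 0.2892]
tcp_rot: [3.129, -0.566, 0.383]
contact_force: [1.8, -1.5, -0.9]
grip_width: 0.0867
grasp_force: 0.0
[ 0.29728629 -0.05689726 -1.00500442  2.16414023  0.304842    0.49279307
 -2.14269594]
```

```bash
python3 -m jog '[[0.08,-0.2,0,-0.04,0.25,-0.65,1],[0.08,-0.2,0,-0.04,0.25,-0.65,1],[0.08,-0.2,0,-0.04,0.25,-0.65,1],[0.08,-0.2,0,-0.04,0.25,-0.65,1],[0,0,0,0,0,0,1]]'
python3 - <<'E'
from bench import arm
import cv2
print(arm.get_state()['q'])
for n in("scene","top"):
    im=arm.capture(n);cv2.imwrite(f"pics/{n}1.png",im[:,:,::-1])
a=cv2.imread("pics/scene1.png")[150:350,120:387];b=cv2.imread("pics/top1.png")[120:320,100:367]
cv2.imwrite("pics/c1.png",cv2.resize(cv2.hconcat([a,b]),(800,300),interpolation=cv2.INTER_CUBIC))
E
```

```text
t: 5.0
tcp_pos: [0.4346, 0.2832, 0.2453]
tcp_rot: [3.124, -0.586, 0.377]
contact_force: [-1.1, 0.6, -0.5]
grip_width: 0.087
grasp_force: 0.0
[-0.25107568  0.01925631 -0.547269    2.2408694   0.65256605  0.42474728
 -2.53233093]
```

View pics/c1.png

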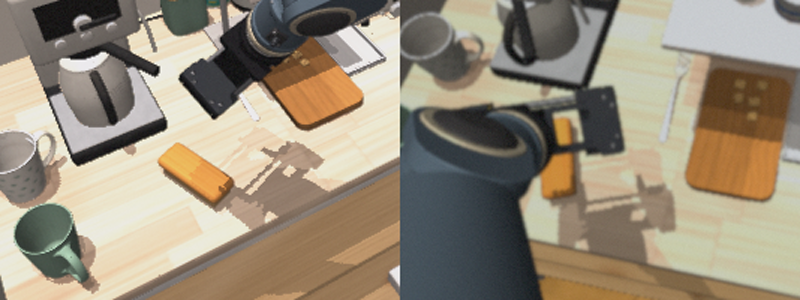

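The gripper is above and right of the brush (scene crop brush at about (198,173)). The last joint is near its limit, so I'll use the half-turned grasp.

```bash
python3 -m jog '[[-0.61,-0.24,1,0,0,0,1],[-0.61,-0.24,1,0,0,0,1],[-0.61,-0.24,1,0,0,0,1],[-0.61,-0.24,1,0,0,0,1],[-0.61,-0.24,1,0,0,0,1]]'
python3 - <<'E'
from bench import arm
print(arm.get_state()['q'])
E
```

```text
t: 5.6
tcp_pos: [0.4364, 0.2812, 0.2468]
tcp_rot: [2.753, -0.466, 1.093]
contact_force: [-0.1, 0.1, -0.4]
grip_width: 0.0867
grasp_force: 0.0
[-0.21287525  0.01538388 -0.57513544  2.24580302  0.66072999  0.4075235
 -1.90658648]
```

```bash
for i in 1; do
python3 -m jog '[[-0.61,-0.24,1,0,0,0,1],[-0.61,-0.24,1,0,0,0,1],[-0.61,-0.24,1,0,0,0,1],[-0.61,-0.24,1,0,0,0,1],[-0.61,-0.24,1,0,0,0,1]]'|grep tcp
python3 -m jog '[[-0.61,-0.24,1,0,0,0,1],[-0.61,-0.24,1,0,0,0,1],[-0.61,-0.24,1,0,0,0,1],[-0.61,-0.24,1,0,0,0,1],[-0.61,-0.24,1,0,0,0,1]]'|grep tcp
python3 -m jog '[[-0.61,-0.24,1,0,0,0,1],[-0.61,-0.24,1,0,0,0,1],[-0.61,-0.24,1,0,0,0,1],[-0.61,-0.24,1,0,0,0,1],[-0.61,-0.24,1,0,0,0,1]]'|grep tcp
python3 -m jog '[[-0.61,-0.24,1,0,0,0,1],[-0.61,-0.24,1,0,0,0,1],[-0.61,-0.24,1,0,0,0,1],[-0.61,-0.24,1,0,0,0,1],[-0.61,-0.24,1,0,0,0,1]]'|grep tcp
done
python3 - <<'E'
from bench import arm
from scipy.spatial.transform import Rotation as R
s=arm.get_state();print(s['q']);print(R.from_euler('xyz',s['tcp_rot']).as_matrix())
E
```

```text
tcp_pos: [0.4364, 0.2811, 0.2468]
tcp_rot: [2.565, -0.177, 1.681]
tcp_pos: [0.4365, 0.2811, 0.2469]
tcp_rot: [2.565, 0.163, 2.21]
tcp_pos: [0.4365, 0.2811, 0.2468]
tcp_rot: [2.754, 0.452, 2.796]
tcp_pos: [0.4365, 0.2811, 0.2468]
tcp_rot: [3.119, 0.575, -2.778]
[-0.14225902  0.01781874 -0.61704349  2.23366652  0.5346725   0.39669338
  0.74072182]
[[-0.78446492 -0.36724181  0.49974818]
 [-0.29853306  0.92992588  0.21474605]
 [-0.5435925   0.01926938 -0.83912805]]
```

```bash
python3 -m jog '[[0,0,0,-0.08,0.3,-0.63,1],[0,0,0,-0.08,0.3,-0.63,1],[0,0,0,-0.08,0.3,-0.63,1],[0,0,0,-0.08,0.3,-0.63,1],[0,0,0,0,0,0,1]]'
cat > s.py <<'E'
from bench import arm
import numpy as np
from scipy.spatial.transform import Rotation as R
s=arm.get_state();M=R.from_euler('xyz',s['tcp_rot']).as_matrix()
print('q',np.round(s['q'],2));z=M[:,2];y=M[:,1]
print('tilt',np.degrees(np.arccos(-z[2])),'az',np.arctan2(z[1],z[0]),'close az-90',np.arctan2(y[1],y[0])-np.pi/2,'yz',y[2])
E
python3 s.py
```

```text
t: 8.1
tcp_pos: [0.4237, 0.3265, 0.1455]
tcp_rot: [3.12, 0.567, -2.783]
contact_force: [-0.4, -0.9, -0.5]
grip_width: 0.087
grasp_force: 0.0
q [-0.41  0.24 -0.52  2.3   1.31  0.39 -0.14]
tilt 32.48253482264204 az 0.39842076550668964 close az-90 0.3704017523508929 yz 0.017832904928102536
```

```bash
python3 -m jog '[[0,0,0,-0.01,0.08,-0.33,1],[0,0,0,-0.01,0.08,-0.33,1],[0,0,0,-0.02,0.08,-0.33,1],[0,0,0,-0.01,0.06,-0.33,1],[0,0,0,0,0,0,1]]'
python3 s.py
python3 - <<'E'
from bench import arm
import cv2
for n in("scene","top"):
    im=arm.capture(n);cv2.imwrite(f"pics/{n}2.png",im[:,:,::-1])
a=cv2.imread("pics/scene2.png")[180:330,150:350];b=cv2.imread("pics/top2.png")[150:300,120:320]
cv2.imwrite("pics/c2.png",cv2.resize(cv2.hconcat([a,b]),(800,300),interpolation=cv2.INTER_CUBIC))
E
```

```text
t: 8.6
tcp_pos: [0.4231, 0.3403, 0.0817]
tcp_rot: [3.121, 0.57, -2.786]
contact_force: [-0.6, 0.2, 0.3]
grip_width: 0.0872
grasp_force: 0.0
q [-0.47  0.4  -0.5   2.33  1.73  0.45 -0.59]
tilt 32.66538450404045 az 0.39386195285249764 close az-90 0.3664121870902235 yz 0.017594092752485205
```

View pics/c2.png

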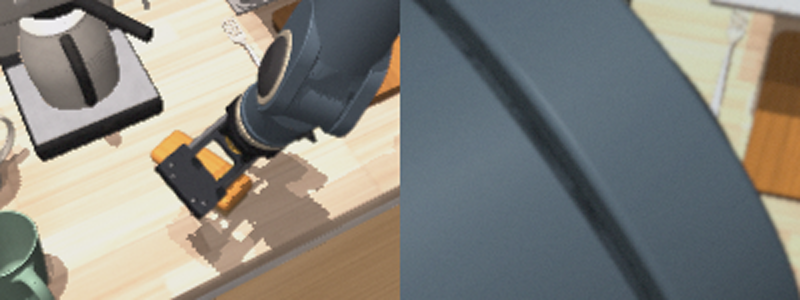

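The left finger plate shows beside the brush, at about (195,180) in the left half. Continuing down with force checks.

```bash
python3 -m jog '[[0,0,0,-0.02,0,-0.25,1],[0,0,0,-0.02,0,-0.25,1],[0,0,0,0,0,-0.25,1],[0,0,0,0,0,0,1]]'
python3 -m jog '[[0,0,0,0,0,-0.15,1],[0,0,0,0,0,-0.15,1],[0,0,0,0,0,0,1]]'; python3 s.py
```

```text
t: 9.1
tcp_pos: [0.421, 0.3406, 0.0446]
tcp_rot: [3.121, 0.571, -2.786]
contact_force: [-0.4, 0.3, 0.5]
grip_width: 0.0869
grasp_force: 0.0
t: 9.4
tcp_pos: [0.4208, 0.341, 0.0295]
tcp_rot: [3.121, 0.572, -2.785]
contact_force: [-0.1, 0.5, -1.2]
grip_width: 0.0873
grasp_force: 0.0
q [-0.46  0.53 -0.54  2.35  1.98  0.56 -0.83]
tilt 32.76420379854362 az 0.39394674757357473 close az-90 0.36761424875164783 yz 0.01694247199390772
```

```bash
python3 -m jog '[[-0.15,-0.06,0,0,0,-0.04,1],[0,0,0,0,0,0,0],[0,0,0,0,0,0,0],[0,0,0,0,0,0,0],[0,0,0,0,0,0,0]]' 40
python3 -m jog '[[0,0,0,0,0,0,0],[0,0,0,0,0,0,0],[0,0,0,0,0,0,0]]'; python3 s.py
```

```text
t: 9.9
tcp_pos: [0.4205, 0.3415, 0.0274]
tcp_rot: [3.141, 0.572, -2.773]
contact_force: [0.4, -1.1, -0.6]
grip_width: 0.0628
grasp_force: 0.0
t: 10.2
tcp_pos: [0.4205, 0.3413, 0.0273]
tcp_rot: [3.142, 0.572, -2.773]
contact_force: [-0.4, -0.5, 1.7]
grip_width: 0.0534
grasp_force: 40.0
q [-0.48  0.54 -0.53  2.35  1.96  0.57 -0.81]
tilt 32.76967493490749 az 0.3683166973354212 close az-90 0.3681968015373698 yz 7.71777864585349e-05
```

```bash
python3 -m jog '[[0,0,0,0,0,0.3,0],[0,0,0,0,0,0.5,0],[0,0,0,0,0,0.5,0],[0,0,0,0,0,0.2,0]]'
python3 -m jog '[[0,0,-0.43,0.32,-0.48,0,0],[0,0,-0.43,0.32,-0.48,0,0],[0,0,-0.43,0.32,-0.48,0,0],[0,0,-0.43,0.32,-0.48,0,0]]'
python3 -m jog '[[0,0,-0.43,0.32,-0.48,0,0],[0,0,-0.43,0.32,-0.48,0,0],[0,0,-0.43,0.32,-0.48,0,0],[0,0,-0.43,0.32,-0.48,0,0],[0,0,0,0,0,0,0]]'
python3 s.py
python3 - <<'E'
from bench import arm
import cv2
for n in("scene","top"):
    im=arm.capture(n);cv2.imwrite(f"pics/{n}3.png",im[:,:,::-1])
a=cv2.imread("pics/scene3.png")[100:300,200:467];b=cv2.imread("pics/top3.png")[100:300,200:467]
cv2.imwrite("pics/c3.png",cv2.resize(cv2.hconcat([a,b]),(800,300),interpolation=cv2.INTER_CUBIC))
E
```

```text
t: 10.6
tcp_pos: [0.4208, 0.3421, 0.1045]
tcp_rot: [3.14, 0.575, -2.774]
contact_force: [-0.0, -0.6, -0.5]
grip_width: 0.0531
grasp_force: 40.0
t: 11.0
tcp_pos: [0.4846, 0.2443, 0.1021]
tcp_rot: [3.141, 0.571, -2.955]
contact_force: [-0.0, 1.0, -1.4]
grip_width: 0.0533
grasp_force: 40.0
t: 11.5
tcp_pos: [0.5502, 0.1454, 0.1022]
tcp_rot: [-3.139, 0.573, -3.14]
contact_force: [-0.1, -0.4, -1.2]
grip_width: 0.0533
grasp_force: 40.0
q [-0.24  0.35 -0.26  2.28  1.59  0.33 -0.39]
tilt 32.810350758712396 az -0.001960641387655143 close az-90 0.0008299953655745984 yz -0.0017991510234120626
```

View pics/c3.png

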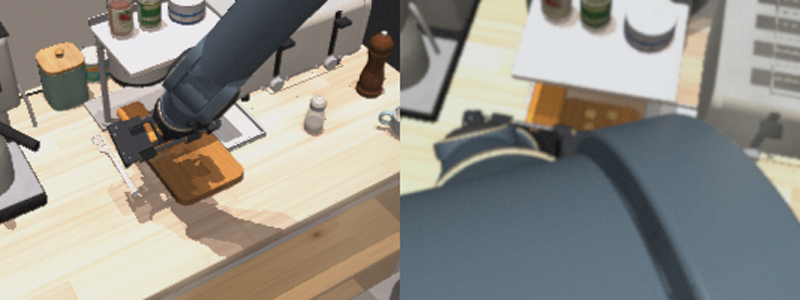

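The brush is held over the board's left edge just in front of the shelf (scene half, gripper at about (150,130)), and the fork hasn't moved. I'm easing in.

```bash
python3 -m jog '[[0,0,0,0.17,-0.04,0,0],[0,0,0,0.17,-0.04,0,0],[0,0,0,0.17,-0.04,0,0],[0,0,0,0.17,-0.04,0,0],[0,0,0,0.17,-0.04,0,0]]'
python3 -m jog '[[0,0,0,0,0,-0.25,0],[0,0,0,0,0,-0.25,0],[0,0,0,0,0,-0.25,0],[0,0,0,0,0,-0.1,0],[0,0,0,0,0,0,0]]'
python3 s.py
```

```text
t: 12.1
tcp_pos: [0.5918, 0.1394, 0.1023]
tcp_rot: [3.141, 0.572, -3.133]
contact_force: [0.4, -1.0, -1.8]
grip_width: 0.0533
grasp_force: 40.0
t: 12.6
tcp_pos: [0.5909, 0.139, 0.0587]
tcp_rot: [-3.141, 0.57, -3.134]
contact_force: [-0.0, 0.4, -1.6]
grip_width: 0.0533
grasp_force: 40.0
q [-0.18  0.48 -0.28  2.22  1.84  0.34 -0.57]
tilt 32.65007185412808 az 0.007864134499139605 close az-90 0.008005198743735509 yz -9.038814357605236e-05
```

```bash
for k in 1; do python3 -m jog '[[0,0,0,0,-0.08,-0.08,0],[0,0,0,0,0,-0.06,0],[0,0,0,0,0,0,0]]'|egrep "pos|force"
python3 -m jog '[[0,0,0,0,0,-0.03,0],[0,0,0,0,0,0,0]]'|egrep "pos|cont"; 
python3 -m jog '[[0,0,0,0,0,-0.02,0],[0,0,0,0,0,0,0]]'|egrep "pos|cont"; done
```

```text
tcp_pos: [0.5911, 0.1353, 0.0527]
contact_force: [0.5, 1.0, -1.0]
grasp_force: 40.0
tcp_pos: [0.591, 0.1356, 0.0514]
contact_force: [-0.2, -0.1, -0.3]
tcp_pos: [0.591, 0.1355, 0.0503]
contact_force: [-0.5, -0.7, -0.6]
```

```bash
for k in 1; do python3 -m jog '[[0,0,0,0,0,-0.02,0],[0,0,0,0,0,0,0],[0,0,0,0,0,0,0]]'|egrep "pos|cont"
python3 -m jog '[[0,0,0,0,0,-0.02,0],[0,0,0,0,0,0,0],[0,0,0,0,0,0,0]]'|egrep "pos|cont"; 
 done; python3 s.py
```

```text
tcp_pos: [0.5909, 0.1354, 0.0493]
contact_force: [0.0, -0.3, -0.0]
tcp_pos: [0.5911, 0.1354, 0.0484]
contact_force: [1.0, -0.9, -0.7]
q [-0.15  0.5  -0.3   2.23  1.91  0.36 -0.63]
tilt 32.774946874182845 az 0.008572312353250934 close az-90 0.008263497234784145 yz 0.000198826695326526
```

```bash
for k in 1; do python3 -m jog '[[0,0,0,0,0,-0.02,0],[0,0,0,0,0,0,0],[0,0,0,0,0,0,0]]'|egrep "pos|cont"
python3 -c "
from bench import arm
print(arm.get_state()['wrist_torque'])"
 done
```

```text
tcp_pos: [0.5911, 0.1355, 0.0482]
contact_force: [-4.9, -1.2, 7.8]
[-0.11960877  0.47650186 -0.10481209]
```

```bash
python3 -m jog '[[0,0,0,0,0,0.008,0],[0,0,0,0,-0.02,0,0],[0,0,0,0,-0.06,0,0]]'|egrep "pos|cont"
python3 -m jog '[[0,0,0,0,-0.1,0,0],[0,0,0,0,-0.1,0,0],[0,0,0,0,-0.1,0,0]]'|egrep "pos|cont"
```

```text
tcp_pos: [0.5914, 0.1328, 0.0483]
contact_force: [-0.0, 2.3, 2.1]
tcp_pos: [0.5917, 0.1164, 0.0483]
contact_force: [0.6, 4.4, 4.7]
```

```bash
python3 -m jog '[[0,0,0,0,-0.12,0.004,0],[0,0,0,0,-0.12,0,0],[0,0,0,0,-0.12,0,0],[0,0,0,0,-0.12,0,0],[0,0,0,0,-0.12,0,0]]'|egrep "pos|cont"
python3 -m jog '[[0,0,0,0,-0.12,0,0],[0,0,0,0,-0.12,0,0],[0,0,0,0,-0.12,0,0],[0,0,0,0,-0.12,0,0],[0,0,0,0,-0.12,0,0]]'|egrep "pos|cont"; python3 s.py
```

```text
tcp_pos: [0.5913, 0.0863, 0.0483]
contact_force: [0.4, 2.5, 5.1]
tcp_pos: [0.5912, 0.0564, 0.0483]
contact_force: [0.3, 3.3, 5.9]
q [ 0.05  0.49 -0.34  2.26  2.13  0.31 -0.69]
tilt 32.80440540058414 az 0.009902655379699202 close az-90 0.009124200083680645 yz 0.0005017648078591425
```

```bash
python3 -m jog '[[0,0,0,0,-0.12,0.006,0],[0,0,0,0,-0.12,0,0],[0,0,0,0,-0.12,0,0],[0,0,0,0,-0.12,0,0],[0,0,0,0,-0.12,0,0]]'|egrep "pos|cont"
python3 -m jog '[[0,0,0,0,-0.12,0,0],[0,0,0,0,-0.12,0,0],[0,0,0,0,-0.12,0,0],[0,0,0,0,-0.12,0,0]]'|egrep "pos|cont"; python3 s.py
python3 - <<'E'
from bench import arm
import cv2
for n in("scene","top"):
    im=arm.capture(n);cv2.imwrite(f"pics/{n}4.png",im[:,:,::-1])
a=cv2.imread("pics/scene4.png")[100:250,240:440];b=cv2.imread("pics/top4.png")[100:250,250:450]
cv2.imwrite("pics/c4.png",cv2.resize(cv2.hconcat([a,b]),(800,300),interpolation=cv2.INTER_CUBIC))
E
```

```text
tcp_pos: [0.591, 0.026, 0.0483]
contact_force: [0.4, 3.3, 4.6]
tcp_pos: [0.5909, 0.0019, 0.0482]
contact_force: [0.6, 3.1, 5.9]
q [ 0.21  0.49 -0.38  2.27  2.26  0.27 -0.7 ]
tilt 32.76914119017318 az 0.008553284785201351 close az-90 0.008179566142784589 yz 0.00024056043946598434
```

View pics/c4.png

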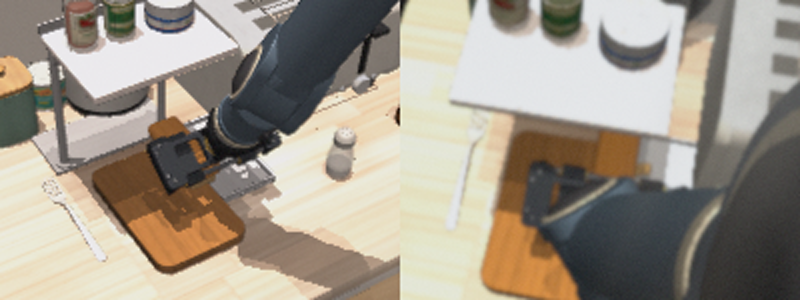

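A piece shows just ahead of the brush at about (645,170), the fork and shaker are in place, and the board behind the brush is clear. I'll finish the stroke.

```bash
python3 -m jog '[[0,0,0,0,-0.12,0.006,0],[0,0,0,0,-0.12,0,0],[0,0,0,0,-0.12,0,0],[0,0,0,0,-0.12,0,0]]'|egrep "pos|cont"
python3 -m jog '[[0,0,0,0,-0.1,0.006,0],[0,0,0,0,-0.1,0,0],[0,0,0,0,0,0,0]]'|egrep "pos|cont"; python3 s.py
python3 - <<'E'
from bench import arm
import cv2
for n in("scene","top"):
    im=arm.capture(n);cv2.imwrite(f"pics/{n}5.png",im[:,:,::-1])
a=cv2.imread("pics/scene5.png")[120:220,290:390];b=cv2.imread("pics/top5.png")[130:230,320:420]
cv2.imwrite("pics/c5.png",cv2.resize(cv2.hconcat([a,b]),(800,400),interpolation=cv2.INTER_CUBIC))
for n in("scene","top"):print(n,[(round(d["confidence"],2),d["xy"]) for d in arm.silhouettes(n,"piece_1")])
E
```

```text
tcp_pos: [0.5906, -0.0224, 0.0482]
contact_force: [-0.4, 2.1, 3.8]
tcp_pos: [0.5901, -0.0338, 0.0479]
contact_force: [0.6, 0.5, -1.1]
q [ 0.32  0.5  -0.41  2.27  2.31  0.25 -0.68]
tilt 32.662339351124686 az 0.003913778121103756 close az-90 0.004689951447015339 yz -0.0004975741603235106
scene []
top [(0.33, [281.1, 187.2])]
```

View pics/c5.png

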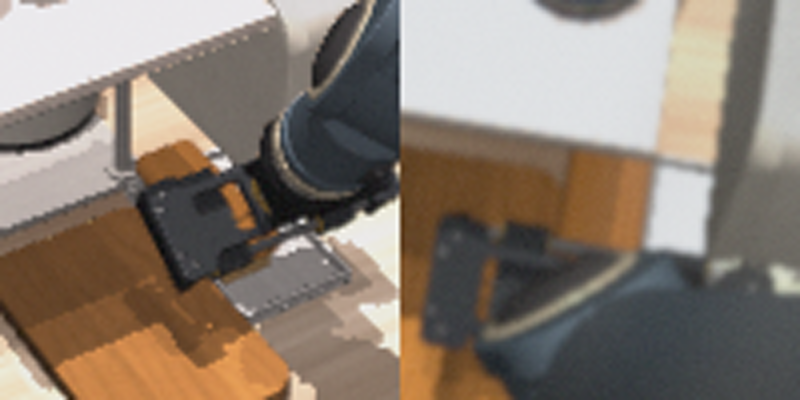

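The tray area is visible with no piece left on the board in view, and contact has ended because the brush passed the edge. I'll lift, back out over the board and look.

```bash
python3 -m jog '[[0,0,0,0,0,0.25,0],[0,0,0,0,0,0.4,0],[0,0,0,0,0.2,0.4,0],[0,0,0,-0.2,0.6,0,0],[0,0,0,-0.25,0.6,0,0]]'|egrep "pos|cont"
python3 -m jog '[[0,0,0,-0.25,0.6,0,0],[0,0,0,-0.15,0.6,0,0],[0,0,0,0,0.6,0,0],[0,0,0,0,0.6,0,0],[0,0,0,0,0.3,0,0]]'|egrep "pos|cont"
python3 -m jog '[[0,0,0.43,-0.32,0.48,0,0],[0,0,0.43,-0.32,0.48,0,0],[0,0,0.43,-0.32,0.48,0,0],[0,0,0.43,-0.32,0.48,0,0]]'|egrep "pos|cont"
python3 -m jog '[[0,0,0.43,-0.32,0.48,0,0],[0,0,0.43,-0.32,0.48,0,0],[0,0,0.43,-0.32,0.48,0,0],[0,0,0.43,-0.32,0.48,0,0],[0,0,0,0,0,0,0]]'|egrep "pos|cont"
python3 s.py
python3 - <<'E'
from bench import arm
import cv2
for n in("scene","top"):
    im=arm.capture(n);cv2.imwrite(f"pics/{n}6.png",im[:,:,::-1])
a=cv2.imread("pics/scene6.png")[120:270,250:400];b=cv2.imread("pics/top6.png")[110:260,270:420]
cv2.imwrite("pics/c6.png",cv2.resize(cv2.hconcat([a,b]),(800,400),interpolation=cv2.INTER_CUBIC))
for n in("scene","top"):print(n,[(round(d["confidence"],2),d["xy"]) for d in arm.silhouettes(n,"piece_1")])
E
```

```text
tcp_pos: [0.5691, 0.0367, 0.0963]
contact_force: [-0.7, 0.6, -0.6]
tcp_pos: [0.5483, 0.1751, 0.0957]
contact_force: [0.3, -0.0, -1.1]
tcp_pos: [0.4842, 0.2675, 0.0952]
contact_force: [0.1, 0.3, -0.2]
tcp_pos: [0.4187, 0.3665, 0.0956]
contact_force: [0.3, -0.1, -0.8]
q [-0.24  0.48 -0.86  2.27  1.61  0.65 -0.43]
tilt 32.77131037199387 az 0.3754998705376196 close az-90 0.3731856414696815 yz 0.00148977632966657
scene []
top []
```

View pics/c6.png

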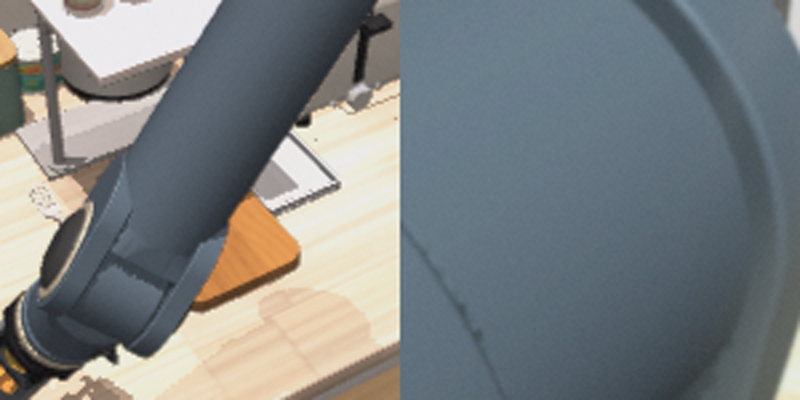

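The view is blocked by the forearm, so I'll lay the brush down at its old place and look after withdrawing.

```bash
python3 -m jog '[[0,0,0,0,-0.2,-0.3,0],[0,0,0,0,-0.2,-0.4,0],[0,0,0,0,0,-0.4,0],[0,0,0,0,0,-0.15,0],[0,0,0,0,0,0,0]]'|egrep "pos|cont"
python3 -m jog '[[0,0,0,0,0,-0.05,0],[0,0,0,0,0,0,0]]'|egrep "pos|cont"; python3 s.py
```

```text
tcp_pos: [0.4208, 0.3426, 0.0318]
contact_force: [0.6, -0.3, -0.3]
tcp_pos: [0.4211, 0.3439, 0.0311]
contact_force: [0.5, -0.1, -1.0]
q [-0.25  0.63 -0.82  2.33  1.89  0.73 -0.67]
tilt 32.8582490078428 az 0.36642364734405153 close az-90 0.3671718420734811 yz -0.00048325575949438593
```

```bash
python3 -m jog '[[0,0,0,0,0,-0.04,0],[0,0,0,0,0,0,0]]'|egrep "pos|cont"
python3 -m jog '[[0,0,0,0,0,-0.02,0],[0,0,0,0,0,0,0]]'|egrep "pos|cont";  python3 -m jog '[[0,0,0,0,0,-0.01,0],[0,0,0,0,0,0,0]]'|egrep "pos|cont"
```

```text
tcp_pos: [0.4209, 0.3437, 0.0288]
contact_force: [0.7, -0.5, -1.3]
tcp_pos: [0.4207, 0.3437, 0.0275]
contact_force: [0.6, 0.7, -0.9]
tcp_pos: [0.4208, 0.3437, 0.0274]
contact_force: [-1.7, -1.6, 4.7]
```

```bash
python3 -m jog '[[0,0,0,0,0,0,1],[0,0,0,0,0,0,1],[0,0,0,0,0,0,1],[0,0,0,0,0,0,1],[0,0,0,0,0,0,1]]'
python3 -m jog '[[0,0,0,0,0,0.1,1],[0,0,0,0,0,0.3,1],[0,0,0,0,0,0.5,1],[0,0,0,0,0,0.6,1],[0,0,0,0,0,0.6,1]]'|egrep "pos|cont"
python3 -m jog '[[-0.25,0.64,0,0,-0.1,0.7,1],[-0.25,0.64,0,0,-0.1,0.7,1],[-0.25,0.64,0,0,-0.1,0.7,1],[-0.25,0.64,0,0,-0.2,0.7,1],[-0.25,0.64,0,0,-0.3,0.7,1]]'|egrep "tcp"
python3 -m jog '[[-0.25,0.64,0,0.1,-0.6,0.2,1],[-0.25,0.64,0,0.1,-0.6,0.2,1],[-0.25,0.64,0,0.1,-0.6,0.2,1],[0,0,0,0.1,-0.8,0,1],[0,0,0,0.1,-0.8,0,1]]'
python3 s.py
```

```text
t: 21.6
tcp_pos: [0.4207, 0.3437, 0.0269]
tcp_rot: [-3.141, 0.572, -2.774]
contact_force: [-0.2, -0.1, 0.2]
grip_width: 0.0834
grasp_force: 0.0
tcp_pos: [0.4203, 0.3437, 0.1331]
contact_force: [0.3, -1.0, -0.6]
tcp_pos: [0.4244, 0.3048, 0.2693]
tcp_rot: [-3.119, 0.292, -2.775]
t: 23.1
tcp_pos: [0.451, 0.1336, 0.2983]
tcp_rot: [-3.117, 0.08, -2.777]
contact_force: [0.6, -0.5, -0.6]
grip_width: 0.0869
grasp_force: 0.0
q [ 0.7   0.17 -1.19  1.92  0.21  1.09  1.36]
tilt 4.7852426963694255 az 0.06236299490195463 close az-90 0.36301862487374703 yz -0.02478368790740376
```

```bash
python3 -m jog '[[0,0,0,0,-0.9,0.1,1],[0,0,0,0,-0.9,0.1,1],[0,0,0,0,-0.9,0.1,1],[0,0,0,0,-0.9,0.1,1],[0,0,0,0,-0.9,0.1,1]]'|egrep "tcp"
python3 -m jog '[[0,0,0,-0.1,-0.9,0,1],[0,0,0,-0.1,-0.9,0,1],[0,0,0,-0.1,-0.9,0,1],[0,0,0,-0.1,-0.9,0,1],[0,0,0,-0.1,-0.9,0,1]]'|egrep "tcp"
python3 -m jog '[[0,0,0,-0.5,-0.8,0,1],[0,0,0,-0.5,-0.8,0,1],[0,0,0,-0.5,-0.8,0,1],[0,0,0,-0.5,-0.8,0,1],[0,0,0,0,0,0,1]]'|egrep "tcp"
python3 - <<'E'
from bench import arm
import cv2
for n in("scene","top"):
    im=arm.capture(n);cv2.imwrite(f"pics/{n}7.png",im[:,:,::-1])
a=cv2.imread("pics/scene7.png")[120:320,190:430];b=cv2.imread("pics/top7.png")[110:310,170:410]
cv2.imwrite("pics/c7.png",cv2.resize(cv2.vconcat([a,b]),(720,1200),interpolation=cv2.INTER_CUBIC)[:, :])
cv2.imwrite("pics/c7.png",cv2.resize(cv2.hconcat([a,b]),(800,333),interpolation=cv2.INTER_CUBIC))
for n in("scene","top"):
    for l in("piece_1","brush","fork","shaker"):print(n,l,[(round(d["confidence"],2),d["xy"]) for d in arm.silhouettes(n,l)])
E
```

```text
tcp_pos: [0.4502, -0.0922, 0.3235]
tcp_rot: [-3.114, 0.079, -2.778]
tcp_pos: [0.4252, -0.3171, 0.3232]
tcp_rot: [-3.115, 0.079, -2.778]
tcp_pos: [0.3197, -0.4824, 0.3217]
tcp_rot: [-3.116, 0.077, -2.79]
scene piece_1 []
scene brush [(0.67, [253.2, 261.7])]
scene fork [(0.61, [283.8, 217.7])]
scene shaker [(0.73, [408.3, 176.4])]
top piece_1 [(0.61, [434.9, 247.5])]
top brush [(0.57, [201.5, 225.6])]
top fork [(0.51, [278.4, 196.1])]
top shaker [(0.96, [433.0, 250.3]), (0.18, [280.9, 186.1])]
```

View pics/c7.png

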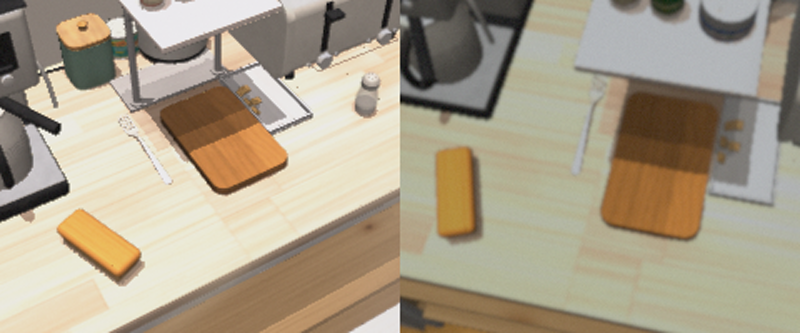

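The board is clear, the brush is lying on its bristles, and pieces show in the tray at scene (245,97) and top (735,140). I'll take one close-up to count them.

Run:
```python
import cv2
a=cv2.imread("pics/scene7.png")[150:200,315:380];b=cv2.imread("pics/top7.png")[160:210,345:410]
cv2.imwrite("pics/c8.png",cv2.resize(cv2.hconcat([a,b]),(800,308),interpolation=cv2.INTER_CUBIC))
```

```text
(no output)
```

View pics/c8.png

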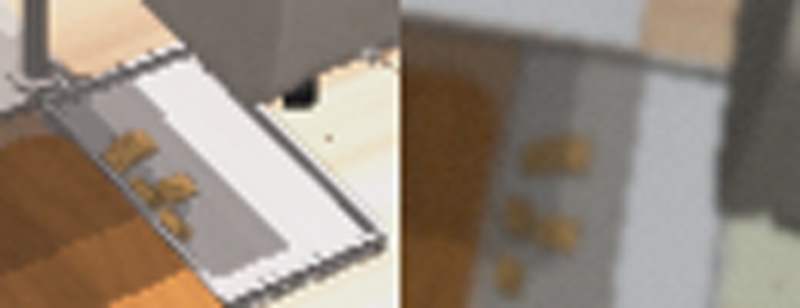

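Run:
```python
from h import *
def r(n,uv,z):
    p=onplane(n,uv,z)[:,:2]-[.6455,.067];return np.round(p*1000).tolist()
f=lambda a,o:(np.array(a)-[o,0])/6.154
print(r("top",f([[508,275],[496,275],[520,215],[505,215],[540,155],[523,155],[470,300],[505,130]],400)+[345,160],.008))
print(r("scene",f([[172,222],[143,190],[180,188],[130,150]],0)+[315,150],.008))
```

```text
[[-49.0, -91.0], [-50.0, -86.0], [-20.0, -92.0], [-21.0, -85.0], [11.0, -96.0], [9.0, -88.0], [-64.0, -77.0], [20.0, -79.0]]
[[-48.0, -93.0], [-20.0, -92.0], [-28.0, -110.0], [10.0, -103.0]]
```

```bash
python3 -c "
from bench import arm
print(arm.close_job())"
```

```text
the job is handed in; nothing more can be done
None
```

I handed the job in: all five cracker pieces are in the tray, the brush is back on the worktop on its bristles, and the shelf, fork and salt shaker show no sign of having been touched.

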